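# Fetch the grease pot from behind the bottles

### The arm

A 7-joint arm with a two-finger parallel gripper is mounted at the origin on a cart in front of the work surface, level with it; the furniture and walls round the work are solid. World frame = base frame: x ahead of the robot, y to its left, z up, the work surface at z = 0. Lengths are in m, angles in rad, forces in N, time in s.
With the tool pointing down it reaches from about 0.4 to 0.875 m from the base axis. Payload 6.5 kg.
Tool frame: the origin (TCP) lies at the very end of the fingers, on their centre line; the grasp point (between the pads) lies 19 mm behind it; z points along the fingers, y is the line along which they close (so a half turn about z gives the same grasp; the last joint's range is limited). The gripper opens to 85 mm and grips with 20 to 120 N. Pads are 22 mm wide; open, the fingers measure 114 mm over their backs; the gripper's body (76 mm by 85 mm) begins 54 mm behind the grasp point. The pads swing forward as they close: fully open they stand 13 mm farther back than shut.
Start: joints at [1.159, 0.536, -0.004, 1.538, 0.003, 1.067, -0.071], TCP at [0.22, -0.612, 0.231] pointing down, gripper open.
Joint ranges: [-2.7, 2.7], [-0.37, 2.16], [-1.27, 1.26], [0.24, 2.4], [-1.31, 4.45], [0.19, 1.91], [-2.76, 2.76]. Speed limits (rad/s): [2.39, 2.39, 3.14, 3.14, 3.14, 3.14, 3.14].

### API

Orientations are given as a unit quaternion [w, x, y, z].
In Python, from station import env gives the robot as it stands.
- The arm moves only by the shell command python3 drive.py 'ROWS' [OPENING]. ROWS is rows parted by semicolons, their numbers by spaces, 1 to 8 of them, each of 4 numbers: dx, dy, dz in m, then a turn about the tool's z in rad; each row shifts and turns the commanded pose from where the row before left it, along the tool's axes as they then stand; what a row does not reach is not made up. A row lasts 1/12 s, in which the tool goes at most 0.0417 m and 0.125 rad, less where a joint would pass 70% of its speed; a pose out of reach is approached as far as the arm can. OPENING is the opening from 0.0 (shut) to 1.0 (fully open), set as the command begins (- or left out keeps the last). The fingers move at their own pace and stop on an object; the grip force is fixed at half the most. Time passes only in rows, so rows that do not move let the fingers close. It prints the time, the measured TCP pose, the force, the opening and the grip force at its end.
- env.observe(): the state, without advancing time (a new reading comes with each control period).
- env.read_camera(name): name is "scene" or "side" or "wrist"; returns the picture (480x640x3 uint8, blue, green, red); there is no depth.
- env.camera_params(name): a dict with "mtx" (3x3 intrinsics, pixels), "R" (3x3) and "t" (3): a world point X has camera coordinates R X + t. Camera axes: x right, y down, z forward; pixel columns grow to the right and rows downward; lengths in m; the calibration is good to about 2 mm. A picture is of the moment at which its call begins: read the wrist's pose just before it. camera_params takes no time and is no camera call; for the wrist camera it gives the pose at the moment of the call.
- env.sign_off(): hands the job in; it is judged then, once.
The state is a dict: "clock": time; "qpos": joint angles; "qvel": joint speeds; "joint_torque": joint torques, N m; "ee_pos": TCP position; "orientation": TCP orientation; "force": force on the tool from outside, world axes, zero at the start; "wrist_torque": the same for the moment, N m; "finger_gap": opening from 0.0 (shut) to 1.0 (fully open); "finger_force": force on a finger pad.
Only numpy, scipy, OpenCV 4.12 (cv2) and the standard library are available. Lean on these libraries where they do the work, as an engineer would, in place of code of your own. Each camera call takes 0.05 s, during which the arm holds its last target. There are 200 camera calls.

### The job

The grease pot stands in the back row of the aluminium bottle rack, behind two of the three tall things of the front row. Stand the two that are in front of it upright on the pink tray, fetch the grease pot and stand it upright in the empty steel parts tray, then put the two back upright on the very seats they came from. Keep everything upright, and finish with the vent filter and the third tall thing where they stood at the start.

Things in the scene. Friction and masses are not known exactly. Their poses are not given: they have to be found in the camera images.
- bottle_rack: Fixed aluminium rack 184 x 292 mm (x, y), deck 8 mm high, edge rail 6 mm thick and 22 mm high. Seats: flat dark 67 mm discs, front row (nearer the robot) at x -45 mm, y +90, 0, -90 mm; back row at x +13 mm, y +45, -45 mm; each holds one thing at the start, within 4 mm of centre. In front of a back seat are the two nearest front seats. Origin: underside centre; +x to the back, z up.
- wash_bottle: White plastic bottle with a blue cap, 66 mm diameter, 164 mm tall; the cap is about 38 mm wide from 125 mm up; stands on any of the three front seats. Loose. Origin: centre of the underside, z up.
- reagent_bottle: Amber bottle with a black cap, 56 mm diameter, 119 mm tall; the cap is about 32 mm wide from 92 mm up; stands on any of the three front seats. Loose. Origin: centre of the underside, z up.
- torch: Dark grey torch standing on its flared head, 35 mm wide at the foot with a slimmer barrel (about 27 mm), 96 mm tall; stands on any of the three front seats. Loose. Origin: centre of the underside, z up.
- grease_pot: Low white pot with a red screw lid, 61 mm diameter, 58 mm tall; stands on one of the two back seats. Loose; to be fetched. Origin: centre of the underside, z up.
- vent_filter: White round vent filter lying flat, 60 mm diameter, 25 mm tall with its hub; lies on the other back seat and stays there. Loose. Origin: centre of the underside, z up.
- pink_tray: Flat pink tube tray, 200 mm (x) x 150 mm (y), 25 mm thick, with small holes in a flat top: the place to set things aside. Lies to the left or to the right of the rack. Fixed. Origin: centre of the underside, z up.
- parts_tray: Open steel parts tray, 91 mm (x) x 156 mm (y), walls 2 mm thick and 36 mm high, inside 84 x 148 mm, floor 2 mm; empty. Lies on the other side of the rack from the pink tray. Fixed. Origin: centre of the underside, z up.

How it is judged:
On the way, in this order (a step that is already met when the one before it is completed fails the run):
1. the two tall things in front of the grease pot stand upright on the pink tray, while the grease pot is still on its seat (distance of grease_pot from where it was at the start of the episode below 0.03 m and ((x of wash_bottle in the frame of pink_tray between -0.1 and 0.1 m and y of wash_bottle in the frame of pink_tray between -0.075 and 0.075 m and z of wash_bottle in the frame of pink_tray between 0.02 and 0.032 m and angle between wash_bottle's own z axis and vertical below 0.12 rad and linear speed of wash_bottle below 0.02 m/s) or (horizontal distance between wash_bottle and grease_pot above 0.11 m and distance of wash_bottle from where it was at the start of the episode below 0.02 m)) and ((x of reagent_bottle in the frame of pink_tray between -0.1 and 0.1 m and y of reagent_bottle in the frame of pink_tray between -0.075 and 0.075 m and z of reagent_bottle in the frame of pink_tray between 0.02 and 0.032 m and angle between reagent_bottle's own z axis and vertical below 0.12 rad and linear speed of reagent_bottle below 0.02 m/s) or (horizontal distance between reagent_bottle and grease_pot above 0.11 m and distance of reagent_bottle from where it was at the start of the episode below 0.02 m)) and ((x of torch in the frame of pink_tray between -0.1 and 0.1 m and y of torch in the frame of pink_tray between -0.075 and 0.075 m and z of torch in the frame of pink_tray between 0.02 and 0.032 m and angle between torch's own z axis and vertical below 0.12 rad and linear speed of torch below 0.02 m/s) or (horizontal distance between torch and grease_pot above 0.11 m and distance of torch from where it was at the start of the episode below 0.02 m))), for 0.2 s.
2. the grease pot stands upright in the steel parts tray (x of grease_pot in the frame of parts_tray between -0.03 and 0.03 m and y of grease_pot in the frame of parts_tray between -0.06 and 0.06 m and z of grease_pot in the frame of parts_tray between -0.002 and 0.012 m and angle between grease_pot's own z axis and vertical below 0.12 rad and linear speed of grease_pot below 0.02 m/s), for 0.2 s.
At the end, for the whole second after the job is handed in: The grease pot stands upright on the floor of the steel parts tray; the wash bottle, the reagent bottle, the torch and the vent filter each stand upright within 15 mm of where they stood at the start; all released and at rest (all of step 2 and distance of each of wash_bottle, reagent_bottle, torch, vent_filter from where it was at the start of the episode below 0.015 m and angle between each of wash_bottle, reagent_bottle, torch, vent_filter's own z axis and vertical below 0.12 rad and linear speed of each of wash_bottle, reagent_bottle, torch, vent_filter below 0.02 m/s); the robot touches nothing.
It fails at once if a bottle, the torch or the grease pot tipped over (more than about 30 degrees) (angle between any of wash_bottle, reagent_bottle, torch, grease_pot's own z axis and vertical above 0.55 rad).
It also fails if it takes over 128 s, if anything falls off the work surface, if the arm or the gripper's body presses on something with over 40 N, if the wrist force passes 120 N, or if a joint passes its speed limit or range.

## Working session

There is one attempt and no reset: what is moved stays moved. The work goes in short steps, Python scripts to look and compute and a shell command to move; the robot and the scene stay as the last step left them, time stands still between calls to the robot, and variables do not carry over. Pictures are saved under pics/ and viewed, at most 14 in all, crops included, and the job is handed in when it is done.

```bash
ls; mkdir -p pics
python3 - <<'E'
from station import env
import cv2
o=env.observe(); print({k:o[k] for k in('clock','ee_pos','orientation','finger_gap')})
for n in('scene','side'):
    cv2.imwrite(f'pics/{n}0.png',env.read_camera(n)); p=env.camera_params(n); print(n,p['mtx'],-p['R'].T@p['t'],p['R'][2])
E
```

```text
drive.py
pics
station.py
{'clock': 0.0, 'ee_pos': array([ 0.22006779, -0.61092362,  0.23039891]), 'orientation': array([-8.56170914e-04,  9.85085082e-01,  1.72065681e-01, -2.21408800e-04]), 'finger_gap': 0.9988859588660556}
scene [[457.97851937   0.         317.313437  ]
 [  0.         457.97851937 240.82029904]
 [  0.           0.           1.        ]] [0.54728547 0.45756535 0.83533695] [-0.00185447 -0.53341614 -0.84585092]
side [[537.25371256   0.         313.45664864]
 [  0.         537.25371256 245.8116741 ]
 [  0.           0.           1.        ]] [ 0.3836658  -1.04141064  0.84906553] [ 0.11568767  0.78042178 -0.61445766]
```
View pics/scene0.png

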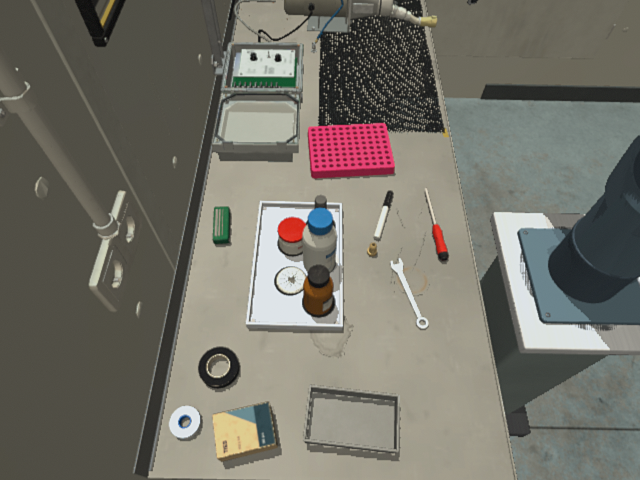

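View pics/side0.png

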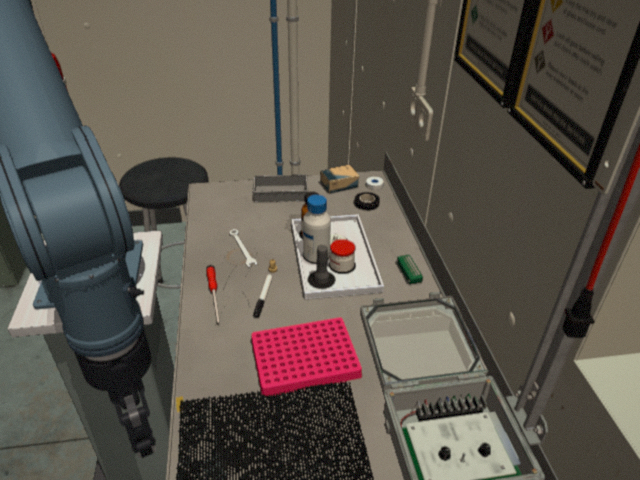

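Create h.py:
```python
from station import env
import cv2, numpy as np
def ray(n,uv,z,p=None):
    p=p or env.camera_params(n); uv=np.atleast_2d(np.asarray(uv,float))
    d=np.c_[uv,np.ones(len(uv))]@np.linalg.inv(p['mtx']).T@p['R']; c=-p['R'].T@p['t']
    return (c+d*((z-c[2])/d[:,2])[:,None])[:,:2]
def proj(n,X,p=None):
    p=p or env.camera_params(n); x=(np.atleast_2d(X)@p['R'].T+p['t'])@p['mtx'].T; return x[:,:2]/x[:,2:]
def blobs(im,lo,hi,minA=60,box=(0,0,640,480)):
    m=cv2.inRange(cv2.cvtColor(im,cv2.COLOR_BGR2HSV),np.array(lo),np.array(hi))
    k=np.zeros_like(m);k[box[1]:box[3],box[0]:box[2]]=255;m&=k
    m=cv2.morphologyEx(m,cv2.MORPH_OPEN,np.ones((2,2)))
    c,_=cv2.findContours(m,cv2.RETR_EXTERNAL,cv2.CHAIN_APPROX_NONE)
    return sorted([x for x in c if cv2.contourArea(x)>minA],key=cv2.contourArea)[::-1]
def quad(c,z,n):
    h=cv2.convexHull(c); q=cv2.approxPolyDP(h,0.04*cv2.arcLength(h,True),True)[:,0]; return q,ray(n,q,z)
def rect(c,z,n,p=None):
    w=ray(n,cv2.convexHull(c)[:,0],z,p); (cx,cy),(w1,h1),a=cv2.minAreaRect((w*1000).astype(np.float32)); return np.round([cx,cy,w1,h1,a],1)
```

Run:
```python
from h import *
np.set_printoptions(precision=3,suppress=True)
s=cv2.imread('pics/scene0.png');d=cv2.imread('pics/side0.png')
for n,im in(('scene',s),('side',d)):
    print(n)
    c=blobs(im,(160,150,100),(175,255,255))[0]; print('pink top',rect(c,.025,n),quad(c,.025,n))
    rb=(240,190,350,340) if n=='scene' else (285,205,390,305)
    c=blobs(im,(0,0,175),(180,45,255),box=rb)[0]; print('rack z22',rect(c,.022,n),quad(c,.022,n))
    b=(270,180,345,330) if n=='scene' else (285,185,390,290)
    for nm,lo,hi,zz in(('blue',(95,150,60),(115,255,255),.172),('red',(0,150,120),(8,255,255),.066)):
        for c in blobs(im,lo,hi,box=b)[:2]:
            print(nm,cv2.boundingRect(c),np.mean(c[:,0],0),'as top plane',rect(c,zz,n))
x=np.hstack([cv2.resize(s[185:335,240:350],None,fx=3.6,fy=3.6,interpolation=2),cv2.resize(d[185:305,280:390],None,fx=3.6,fy=4.5,interpolation=2)])
cv2.imwrite('pics/z0.png',x);print(x.shape)
```

```text
scene
pink top [ 469.4 -312.7  196.4  165.5    5.5] (array([[386, 125],
       [393, 174],
       [313, 177],
       [310, 128]], dtype=int32), array([[ 0.38 , -0.399],
       [ 0.374, -0.24 ],
       [ 0.558, -0.226],
       [ 0.569, -0.383]]))
rack z22 [599.5  -8.5 195.1 315.1   8.9] (array([[251, 208],
       [314, 203],
       [342, 327],
       [247, 324]], dtype=int32), array([[ 0.692, -0.137],
       [ 0.554, -0.154],
       [ 0.496,  0.135],
       [ 0.675,  0.133]]))
blue (309, 209, 24, 27) [320.784 221.919] as top plane [540.7  -0.5  40.7  55.5   1.5]
red (279, 219, 28, 24) [292.329 230.274] as top plane [597.8 -52.8  58.   51.7  77.4]
side
pink top [ 473.7 -340.1  196.4  162.3    5.2] (array([[342, 319],
       [361, 378],
       [263, 394],
       [255, 333]], dtype=int32), array([[ 0.563, -0.254],
       [ 0.57 , -0.411],
       [ 0.383, -0.422],
       [ 0.377, -0.268]]))
rack z22 [610.1 -30.2 267.7 120.5  88.3] (array([[353, 221],
       [379, 287],
       [327, 291],
       [332, 223]], dtype=int32), array([[ 0.659,  0.101],
       [ 0.666, -0.163],
       [ 0.546, -0.16 ],
       [ 0.602,  0.1  ]]))
blue (308, 196, 19, 18) [317.418 204.364] as top plane [541.4 -30.4  69.9  41.5  82.2]
red (331, 241, 25, 16) [343.429 248.036] as top plane [598.9 -66.2  57.2  56.9  82.1]
(540, 792, 3)
```

View pics/z0.png

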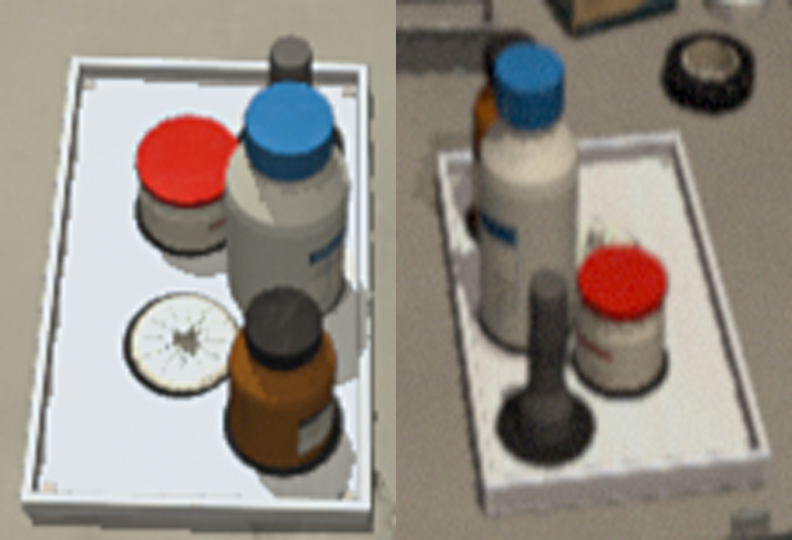

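Run:
```python
from h import *
np.set_printoptions(precision=4,suppress=True)
Q={'scene':[[260.8,201.1],[341.9,203.1],[343.3,323.9],[246.9,323.1]],'side':[[359.7,214.6],[383.3,286.1],[304.2,293.4],[292.2,219.4]]}
for n,q in Q.items():
    w=ray(n,q,.022); e=w-np.roll(w,-1,0); print(n,w.tolist(),w.mean(0),np.hypot(*e.T)); print(np.degrees(np.arctan2(e[:,1],e[:,0])))
for nm,z,a,b in(('wash',.172,(320.3,217.2),(316.9,199.9)),('torch',.104,(320.8,198.9),(322.2,246.6)),('pot',.066,(292.5,229.4),(342.8,245.7)),('reag',.127,(318.9,273.3),None),('filter',.03,(291,280),None)):
    print(nm,ray('scene',a,z),b and ray('side',b,z))
s=cv2.imread('pics/scene0.png');d=cv2.imread('pics/side0.png')
cv2.imwrite('pics/z1.png',np.hstack([cv2.resize(s[375:465,295:410],None,fx=3.4,fy=3.4,interpolation=2),cv2.resize(d[165:210,245:315],None,fx=5.7,fy=6.8,interpolation=2)]))
```

```text
scene [[0.6724858902381081, -0.1563231894073649], [0.49266614055860514, -0.15551213982384204], [0.49342444832016685, 0.1286009945768647], [0.6749456747244273, 0.1309612604016187]] [ 0.5834 -0.0131] [0.1798 0.2841 0.1815 0.2873]
[  -0.2584  -90.1529 -179.255    89.5094]
side [[0.6831776144763153, 0.12801731265277105], [0.6761523438170072, -0.16133957862000736], [0.4938194008617572, -0.16049789137868253], [0.49954555121378863, 0.13057896023295545]] [ 0.5882 -0.0158] [0.2894 0.1823 0.2911 0.1836]
[ 88.6092  -0.2645 -91.127  179.2008]
wash [[ 0.5414 -0.0103]] [[ 0.5436 -0.0122]]
torch [[ 0.5404 -0.1031]] [[ 0.543  -0.1007]]
pot [[ 0.5961 -0.0536]] [[ 0.6002 -0.056 ]]
reag [[0.5418 0.078 ]] None
filter [[0.5958 0.0423]] None
```

View pics/z1.png

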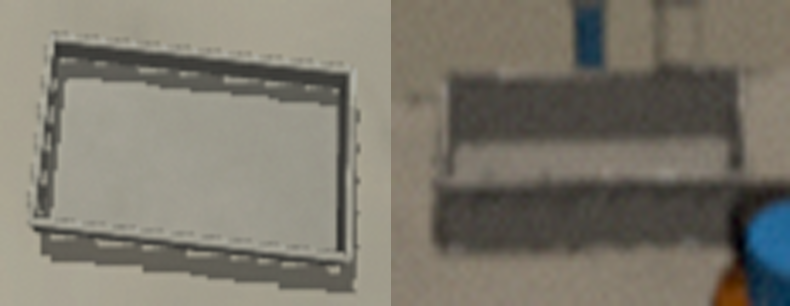

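```bash
python3 - <<'E'
from h import *
np.set_printoptions(precision=4,suppress=True)
Q={'scene':[[310.3,386.2],[399.4,395.6],[398.5,452.1],[304.4,441.5]],'side':[[255.2,176.0],[305.9,175.3],[308.3,191.9],[252.9,191.9]]}
for n,q in Q.items():
    w=ray(n,q,.036); e=w-np.roll(w,-1,0); print(n,w.tolist(),w.mean(0),np.hypot(*e.T)); print(np.degrees(np.arctan2(e[:,1],e[:,0])))
E
python3 drive.py '0 0 -.0417 -.125;0 0 -.0417 -.125;0 0 -.0417 -.0825'
```

```text
scene [[0.5526595789758814, 0.2491687432187188], [0.4004171152296392, 0.2619123853070008], [0.4088392013274959, 0.35029113905444265], [0.5600053992819385, 0.3373722652631874]] [0.4805 0.2997] [0.1528 0.0888 0.1517 0.0885]
[ -4.7849 -95.4436 175.1153  85.2392]
side [[0.4143620980215131, 0.34699393997258987], [0.563235502664323, 0.33070502349742137], [0.5578169012394906, 0.23874354293636757], [0.4028009452085492, 0.2600372212407869]] [0.4846 0.2941] [0.1498 0.0921 0.1565 0.0877]
[173.7558  86.6279  -7.8215 -97.5732]
clock: 0.35
ee_pos: [0.2199, -0.6107, 0.3569]
orientation: [-0.001, 0.942, 0.336, -0.0]
force: [0.2, -0.6, -0.2]
finger_gap: 0.999
finger_force: 0.0
```

```bash
cat >> h.py <<'E'
def delta(x,y,z,th=1.475):
    from scipy.spatial.transform import Rotation as R
    o=env.observe(); q=o['orientation']; r=R.from_quat([*q[1:],q[0]]).as_matrix()
    t=np.arctan2(r[1,0],r[0,0]); v=r.T@(np.array([x,y,z])-o['ee_pos'])
    print('clock %.2f'%o['clock'],'tool d',np.round(v,4),'yaw %.3f turn %.3f'%(t,t-th),'tilt %.3f'%(1+r[2,2]),'rows',np.linalg.norm(v)/.0417,'q7 %.2f'%o['qpos'][6])
E
python3 drive.py '0 0 0 -.113;0 0 0 -.113;0 0 0 -.113;0 0 0 -.113;0 0 0 -.113;0 0 0 -.113;0 0 0 -.113'
python3 -c "
from h import *
delta(.5425,-.1,.36)"
```

```text
clock: 0.93
ee_pos: [0.2201, -0.6112, 0.3557]
orientation: [-0.001, 0.74, 0.672, 0.0]
force: [-0.3, -1.1, -0.5]
finger_gap: 1.006
finger_force: 0.0
clock 0.93 tool d [ 0.5398  0.2719 -0.0039] yaw 1.475 turn -0.000 tilt 0.000 rows 14.49422992636886 q7 0.98
```

```bash
R='';python3 drive.py '.034 .017 0 0;.034 .017 0 0;.034 .017 0 0;.034 .017 0 0;.034 .017 0 0;.034 .017 0 0;.034 .017 0 0;.034 .017 0 0' >/dev/null; python3 drive.py '.034 .017 0 0;.034 .017 0 0;.034 .017 0 0;.034 .017 0 0;.034 .017 0 0;.034 .017 0 0;.034 .017 0 0;.034 .017 0 0'; python3 drive.py '0 0 0 0;0 0 0 0'
python3 - <<'E'
from h import *
delta(.5425,-.011,.36)
p=env.camera_params('wrist'); cv2.imwrite('pics/w1.png',env.read_camera('wrist'))
import pickle; pickle.dump(p,open('w1.pkl','wb')); print(p['mtx'],-p['R'].T@p['t'],p['R'])
for X in([.5425,-.011,.172],[.5417,-.102,.104],[.598,-.055,.066]): print(proj('wrist',X,p))
E
```

```text
clock: 2.27
ee_pos: [0.5464, -0.0963, 0.356]
orientation: [-0.0, 0.742, 0.67, -0.0]
force: [0.5, -0.5, -0.7]
finger_gap: 0.999
finger_force: 0.0
clock: 2.43
ee_pos: [0.5465, -0.0951, 0.3558]
orientation: [-0.001, 0.74, 0.672, 0.0]
force: [-0.5, -1.6, 0.3]
finger_gap: 0.998
finger_force: 0.0
clock 2.43 tool d [ 0.0834 -0.0121 -0.0041] yaw 1.474 turn -0.001 tilt 0.000 rows 2.022609620983882 q7 -0.15
[[350.42466977   0.         316.79276666]
 [  0.         350.42466977 238.33190885]
 [  0.           0.           1.        ]] [ 0.55218001 -0.02856374  0.49947353] [[ 9.95402881e-01 -9.57712149e-02 -9.89224173e-04]
 [-9.22595640e-02 -9.61575199e-01  2.58575541e-01]
 [-2.57153071e-02 -2.57295573e-01 -9.65990534e-01]]
[[304.4477863  125.28504143]]
[[314.16578018 211.5353082 ]]
[[356.90098424 163.27449539]]
```

View pics/w1.png

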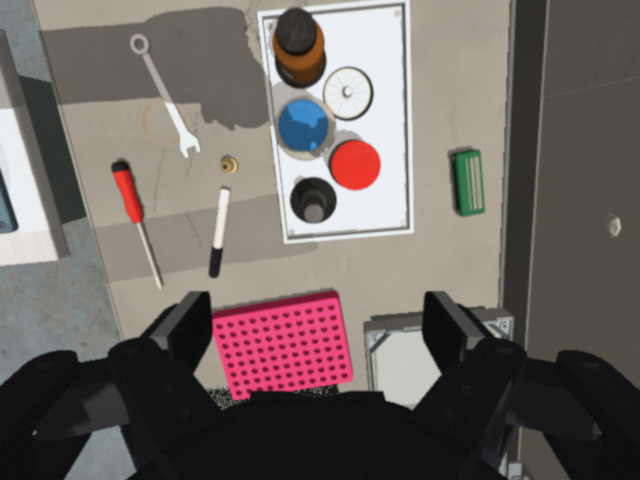

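Run:
```python
from h import *
import pickle
np.set_printoptions(precision=4,suppress=True)
p=pickle.load(open('w1.pkl','rb'));im=cv2.imread('pics/w1.png')
for nm,lo,hi,z,b in(('blue',(95,150,60),(115,255,255),.172,(250,80,350,170)),('red',(0,150,120),(8,255,255),.066,(320,130,400,200)),('pink',(160,150,100),(175,255,255),.025,(200,270,370,410)),('rack',(0,0,170),(180,60,255),.022,(250,0,420,250))):
    c=blobs(im,lo,hi,box=b)[0];m=cv2.moments(c);g=(m['m10']/m['m00'],m['m01']/m['m00']);print(nm,g,ray('wrist',g,z,p),rect(c,z,'wrist',p))
print('torch',ray('wrist',[[314,211]],.104,p),'reag',ray('wrist',[[297,32]],.127,p), 'filt',ray('wrist',[[347.5,93]],.028,p))
print('pinkquad',ray('wrist',[[214,310],[336,290],[353,380],[234,400]],.025,p))
print('rack',ray('wrist',[[257,8],[409,0],[413,232],[285,244]],.022,p))
```

```text
blue (303.83750586029066, 126.08654477262071) [[ 0.5419 -0.0116]] [542.  -11.9  40.8  41.1  84.5]
red (355.96203238414296, 165.60906383770705) [[ 0.5967 -0.0577]] [596.6 -58.2  56.5  58.4  59.7]
pink (284.06886571483983, 345.7487803786421) [[ 0.4735 -0.3192]] [ 471.5 -324.6  196.8  157.8    5.4]
rack (353.81920926544177, 129.7852635226538) [[ 0.6015 -0.0147]] [581.  -20.5 311.6 236.9  84.5]
torch [[ 0.5416 -0.1014]] reag [[0.543  0.0761]] filt [[0.596  0.0299]]
pinkquad [[ 0.3772 -0.2499]
 [ 0.56   -0.2353]
 [ 0.5741 -0.3898]
 [ 0.3821 -0.4088]]
rack [[ 0.4955  0.1358]
 [ 0.6772  0.1267]
 [ 0.6747 -0.1595]
 [ 0.4938 -0.1597]]
```

```bash
python3 drive.py '.0277 -.004 0 0;.0277 -.004 0 0;.0277 -.004 0 0;0 0 0 0;0 0 .035 0;0 0 .035 0;0 0 .035 0;0 0 0 0'; python3 -c "
from h import *
delta(.542,-.0115,.134)"
```

```text
clock: 3.15
ee_pos: [0.5377, -0.0168, 0.2451]
orientation: [-0.004, 0.743, 0.669, -0.005]
force: [-1.0, 0.2, -0.2]
finger_gap: 1.001
finger_force: 0.0
clock 3.15 tool d [0.006 0.005 0.111] yaw 1.467 turn -0.008 tilt 0.000 rows 2.6684257460549605 q7 -0.37
```

```bash
python3 drive.py '0 0 0 0;0 0 0 0;0 0 0 0' >/dev/null; python3 -c "
from h import *
delta(.542,-.0115,.134)"
```

```text
clock 3.40 tool d [ 0.0026 -0.0028  0.1197] yaw 1.468 turn -0.007 tilt 0.000 rows 2.872674154487119 q7 -0.37
```

```bash
python3 drive.py '.002 -.002 .03 0;0 0 .03 0;0 0 .03 0;0 0 .029 0;0 0 0 0;0 0 0 0;0 0 0 0' ; python3 -c "
from h import *
delta(.542,-.0115,.134)"
```

```text
clock: 3.98
ee_pos: [0.5426, -0.0116, 0.1348]
orientation: [0.001, 0.742, 0.67, 0.001]
force: [-0.5, -0.1, 0.2]
finger_gap: 0.993
finger_force: 0.0
clock 3.98 tool d [ 0.0001 -0.0007  0.0007] yaw 1.469 turn -0.006 tilt 0.000 rows 0.02402138397609442 q7 -0.47
```

```bash
python3 drive.py '0 0 0 0;0 0 0 0;0 0 0 0;0 0 0 0;0 0 0 0;0 0 0 0;0 0 0 0;0 0 0 0' 0.0; python3 drive.py '0 0 -.01 0;0 0 -.02 0;0 0 -.03 0;0 0 -.03 0;0 0 -.02 0;0 0 -.01 0;0 0 0 0;0 0 0 0'; python3 -c "
from h import *
delta(.515,-.325,.28)
cv2.imwrite('pics/s2.png',env.read_camera('scene'))"
```

```text
clock: 4.65
ee_pos: [0.5415, -0.0118, 0.1332]
orientation: [0.001, 0.742, 0.67, 0.001]
force: [-0.7, -1.0, 6.6]
finger_gap: 0.398
finger_force: 56.7
clock: 5.32
ee_pos: [0.5401, -0.012, 0.2517]
orientation: [-0.0, 0.742, 0.67, -0.0]
force: [-0.7, -0.6, -3.1]
finger_gap: 0.403
finger_force: 57.6
clock 5.32 tool d [-0.3139  0.0067 -0.0282] yaw 1.469 turn -0.006 tilt 0.000 rows 7.560699242752227 q7 -0.37
```

View pics/s2.png

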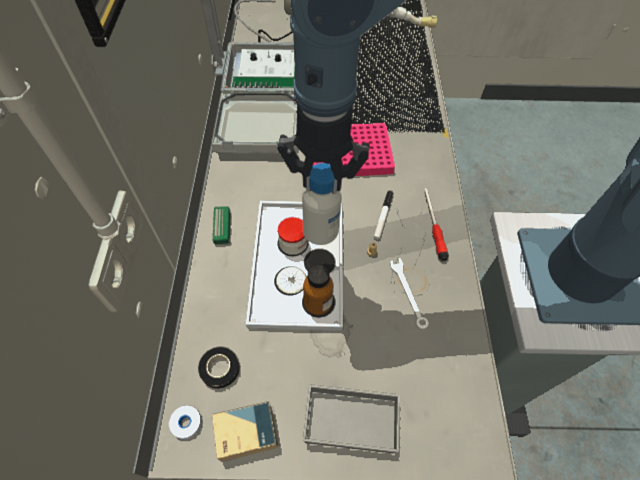

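```bash
python3 drive.py '-.005 0 -.014 0;-.015 .001 -.014 0;-.025 .001 0 0;-.034 .001 0 0;-.036 .001 0 0;-.036 .001 0 0;-.036 .001 0 0;-.036 .001 0 0'>/dev/null; python3 drive.py '-.036 0 0 0;-.03 0 0 0;-.017 0 0 0;-.008 0 0 0;0 0 0 0;0 0 0 0;0 0 0 0'; python3 -c "
from h import *
delta(.515,-.325,.151)"
```

```text
clock: 6.62
ee_pos: [0.5164, -0.3223, 0.2798]
orientation: [-0.001, 0.741, 0.671, 0.0]
force: [0.4, -0.5, -2.8]
finger_gap: 0.397
finger_force: 57.7
clock 6.62 tool d [-0.0031 -0.0011  0.1287] yaw 1.472 turn -0.003 tilt 0.000 rows 3.0884753203430773 q7 0.21
```

```bash
python3 drive.py '-.003 -.001 .025 0;0 0 .032 0;0 0 .032 0;0 0 .02 0;0 0 .012 0;0 0 .006 0;0 0 0 0;0 0 0 0'; python3 -c "
from h import *
delta(.515,-.325,.1505)"
```

```text
clock: 7.28
ee_pos: [0.5156, -0.3275, 0.1545]
orientation: [0.001, 0.742, 0.671, 0.0]
force: [1.0, -0.4, -3.1]
finger_gap: 0.401
finger_force: 57.7
clock 7.28 tool d [ 0.0024 -0.0009  0.004 ] yaw 1.470 turn -0.005 tilt 0.000 rows 0.11380505769105342 q7 0.16
```

```bash
python3 drive.py '0 0 .002 0;0 0 .002 0;0 0 0 0;0 0 0 0'; python3 -c "
from h import *
cv2.imwrite('pics/d3.png',cv2.resize(env.read_camera('side')[230:400,200:440],None,fx=3,fy=3))"
```

```text
clock: 7.62
ee_pos: [0.5156, -0.3283, 0.1504]
orientation: [0.001, 0.742, 0.67, 0.0]
force: [0.5, -0.7, 1.5]
finger_gap: 0.402
finger_force: 57.9
```

View pics/d3.png

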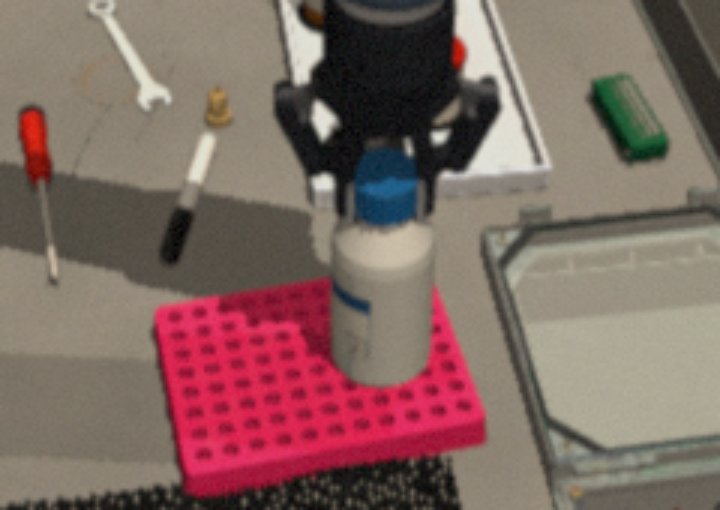

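```bash
python3 drive.py '0 0 0 0;0 0 0 0;0 0 0 0;0 0 0 0;0 0 0 0' 1.0; python3 drive.py '0 0 -.015 0;0 0 -.03 0;0 0 -.03 0;0 0 -.01 0;0 0 0 0;0 0 0 0'; python3 -c "
from h import *
delta(.542,-.102,.22)"
```

```text
clock: 8.08
ee_pos: [0.5145, -0.3277, 0.1492]
orientation: [-0.0, 0.742, 0.67, -0.0]
force: [-0.0, -0.5, -0.0]
finger_gap: 0.999
finger_force: 0.0
clock: 8.58
ee_pos: [0.5145, -0.3279, 0.2342]
orientation: [0.0, 0.742, 0.67, -0.0]
force: [-0.3, 0.2, -1.3]
finger_gap: 1.003
finger_force: 0.0
clock 8.58 tool d [0.2275 0.0044 0.0141] yaw 1.469 turn -0.006 tilt 0.000 rows 5.4669250966272145 q7 0.20
```

```bash
python3 drive.py '.0325 .0008 0 0;.0325 .0008 0 0;.0325 .0008 0 0;.0325 .0008 0 0;.0325 .0008 0 0;.0325 .0008 0 0;.0325 0 0 0;0 0 0 0'>/dev/null; python3 drive.py '0 0 .03 0;0 0 .03 0;0 0 .03 0;0 0 0 0;0 0 0 0;0 0 0 0'
python3 - <<'E'
from h import *
delta(.542,-.102,.068)
p=env.camera_params('wrist'); cv2.imwrite('pics/w2.png',env.read_camera('wrist')); print(proj('wrist',[[.542,-.102,.104],[.542,-.102,.008],[.597,-.056,.066]],p))
E
```

```text
clock: 9.75
ee_pos: [0.5428, -0.1018, 0.1449]
orientation: [-0.0, 0.742, 0.67, 0.0]
force: [0.8, 0.4, 0.5]
finger_gap: 0.999
finger_force: 0.0
clock 9.75 tool d [-0.0003 -0.0008  0.0769] yaw 1.469 turn -0.006 tilt 0.000 rows 1.8450685685540655 q7 -0.27
[[316.99480605 268.67622402]
 [316.91468413 228.65409745]
 [397.08554706 170.38111164]]
```

View pics/w2.png

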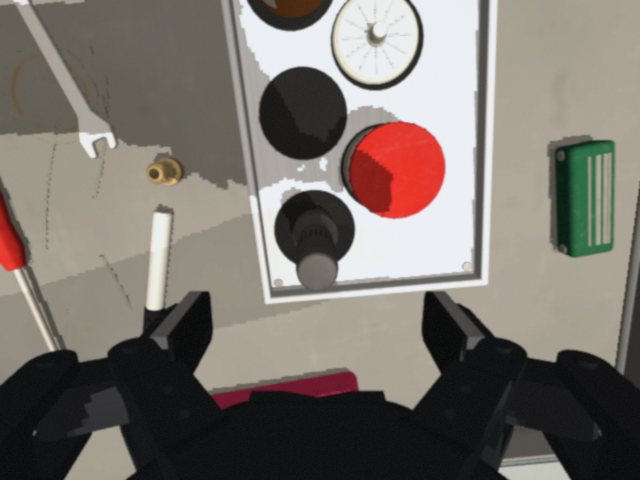

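```bash
python3 drive.py '0 0 .025 0;0 0 .025 0;0 0 .019 0;0 0 .007 0;0 0 0 0;0 0 0 0'; python3 drive.py '0 0 0 0;0 0 0 0;0 0 0 0;0 0 0 0;0 0 0 0;0 0 0 0;0 0 0 0;0 0 0 0' 0.0;  python3 drive.py '0 0 -.01 0;0 0 -.02 0;0 0 -.03 0;0 0 -.03 0;0 0 -.02 0;0 0 0 0;0 0 0 0'; python3 -c "
from h import *
delta(.42,-.325,.19)"
```

```text
clock: 10.3
ee_pos: [0.5435, -0.102, 0.0697]
orientation: [0.001, 0.742, 0.67, 0.001]
force: [-0.1, 0.0, 1.5]
finger_gap: 0.997
finger_force: 0.0
clock: 10.97
ee_pos: [0.5427, -0.102, 0.069]
orientation: [0.0, 0.742, 0.67, 0.0]
force: [-1.7, 0.6, 7.1]
finger_gap: 0.29
finger_force: 58.4
clock: 11.55
ee_pos: [0.5429, -0.1021, 0.1795]
orientation: [0.001, 0.742, 0.67, 0.001]
force: [-0.7, -0.9, -1.3]
finger_gap: 0.288
finger_force: 59.1
clock 11.55 tool d [-0.2342 -0.0997 -0.0106] yaw 1.469 turn -0.006 tilt 0.000 rows 6.109909986755139 q7 -0.24
```

```bash
python3 drive.py '-.01 -.004 -.01 0;-.022 -.01 0 0;-.034 -.016 0 0;-.034 -.016 0 0;-.034 -.016 0 0;-.034 -.016 0 0;-.034 -.016 0 0;-.02 -.01 0 0'>/dev/null; python3 drive.py '-.012 -.006 0 0;0 0 0 0;0 0 0 0;0 0 0 0'; python3 -c "
from h import *
delta(.41,-.325,.087)"
```

```text
clock: 12.55
ee_pos: [0.4095, -0.322, 0.1875]
orientation: [-0.001, 0.742, 0.671, 0.0]
force: [-0.4, 0.2, -1.4]
finger_gap: 0.288
finger_force: 59.1
clock 12.55 tool d [-0.0031  0.0008  0.1005] yaw 1.471 turn -0.004 tilt 0.000 rows 2.4123081997095235 q7 0.28
```

```bash
python3 drive.py '0 0 .025 0;0 0 .03 0;0 0 .025 0;0 0 .012 0;0 0 .004 0;0 0 0 0;0 0 0 0;0 0 0 0'; python3 drive.py '0 0 .002 0;0 0 .001 0;0 0 0 0;0 0 0 0'; python3 drive.py '0 0 .001 0;0 0 0 0;0 0 0 0'
```

```text
clock: 13.22
ee_pos: [0.4104, -0.324, 0.0937]
orientation: [0.001, 0.742, 0.67, 0.0]
force: [0.5, -0.1, -1.0]
finger_gap: 0.291
finger_force: 59.1
clock: 13.55
ee_pos: [0.4093, -0.3237, 0.0895]
orientation: [0.0, 0.742, 0.67, -0.0]
force: [-0.0, -0.6, -2.0]
finger_gap: 0.291
finger_force: 59.1
clock: 13.8
ee_pos: [0.4092, -0.3236, 0.0882]
orientation: [-0.0, 0.742, 0.67, -0.0]
force: [0.3, -0.2, -1.9]
finger_gap: 0.289
finger_force: 59.1
```

```bash
python3 drive.py '0 0 .001 0;0 0 .001 0;0 0 0 0;0 0 0 0'; python3 -c "
from h import *
cv2.imwrite('pics/d4.png',cv2.resize(env.read_camera('side')[230:400,200:440],None,fx=3,fy=3))"
```

```text
clock: 14.13
ee_pos: [0.4092, -0.3236, 0.0862]
orientation: [-0.0, 0.742, 0.67, -0.0]
force: [-0.4, 0.4, -1.6]
finger_gap: 0.291
finger_force: 59.1
```

View pics/d4.png

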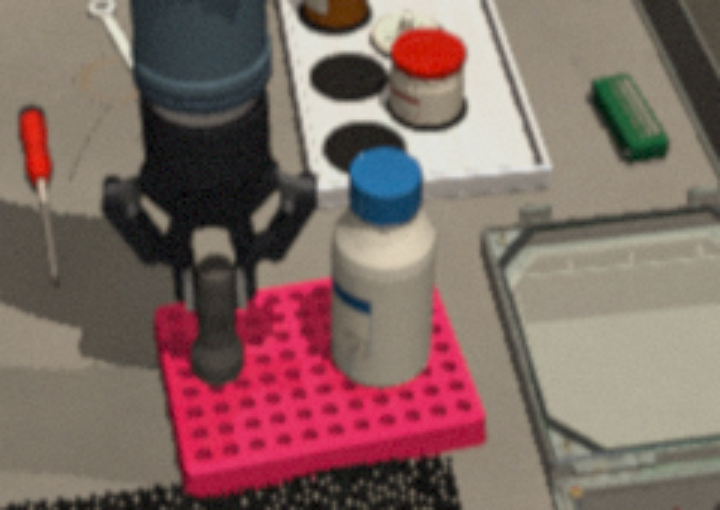

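```bash
python3 drive.py '0 0 .001 0;0 0 .001 0;0 0 0 0;0 0 0 0'; python3 drive.py '0 0 .001 0;0 0 0 0;0 0 0 0'
```

```text
clock: 14.52
ee_pos: [0.4097, -0.3239, 0.0859]
orientation: [0.001, 0.742, 0.67, -0.0]
force: [-4.8, 3.1, 17.2]
finger_gap: 0.287
finger_force: 62.4
clock: 14.77
ee_pos: [0.4098, -0.3241, 0.0859]
orientation: [0.001, 0.742, 0.67, -0.001]
force: [-6.8, 4.3, 27.2]
finger_gap: 0.289
finger_force: 64.3
```

```bash
python3 drive.py '0 0 -.002 0;0 0 -.0005 0;0 0 0 0'; python3 drive.py '0 0 0 0;0 0 0 0;0 0 0 0;0 0 0 0' 0.6; python3 drive.py '0 0 -.015 0;0 0 -.03 0;0 0 -.03 0;0 0 -.03 0;0 0 -.03 0;0 0 -.01 0;0 0 0 0;0 0 0 0'; python3 -c "
from h import *
delta(.597,-.056,.23)"
```

```text
clock: 15.02
ee_pos: [0.4094, -0.3238, 0.086]
orientation: [0.0, 0.742, 0.67, 0.0]
force: [-0.4, 0.5, 5.0]
finger_gap: 0.29
finger_force: 60.1
clock: 15.35
ee_pos: [0.4092, -0.3235, 0.0856]
orientation: [-0.0, 0.742, 0.67, 0.0]
force: [0.1, 0.5, -0.0]
finger_gap: 0.601
finger_force: 0.0
clock: 16.02
ee_pos: [0.4091, -0.3236, 0.2305]
orientation: [0.0, 0.742, 0.67, -0.0]
force: [0.3, -0.1, -0.3]
finger_gap: 0.596
finger_force: 0.0
clock 16.02 tool d [0.2853 0.1598 0.0004] yaw 1.469 turn -0.006 tilt 0.000 rows 7.842634950463504 q7 0.31
```

```bash
python3 drive.py '.015 .009 0 0;.035 .0195 0 0;.035 .0195 0 0;.035 .0195 0 0;.035 .0195 0 0;.035 .0195 0 0;.035 .0195 0 0;.035 .0195 0 0' 1.0 >/dev/null; python3 drive.py '.025 .0145 0 0;0 0 0 0;0 0 .035 0;0 0 .035 0;0 0 .03 0;0 0 0 0;0 0 0 0;0 0 0 0'
python3 - <<'E'
from h import *
delta(.597,-.056,.026)
p=env.camera_params('wrist');im=env.read_camera('wrist');cv2.imwrite('pics/w3.png',im)
c=blobs(im,(0,150,100),(8,255,255),box=(280,60,420,330))[0];print(cv2.boundingRect(c),rect(c,.066,'wrist',p))
E
```

```text
clock: 17.35
ee_pos: [0.5977, -0.0561, 0.1314]
orientation: [0.0, 0.742, 0.67, 0.0]
force: [0.6, 0.3, 1.8]
finger_gap: 1.0
finger_force: 0.0
clock 17.35 tool d [ 0.     -0.0008  0.1054] yaw 1.469 turn -0.006 tilt 0.000 rows 2.5287876299400764 q7 -0.38
(281, 210, 84, 90) [600.5 -57.2  58.6  52.2  82.7]
```

```bash
python3 drive.py '-.001 0 .03 0;0 0 .03 0;0 0 .025 0;0 0 .014 0;0 0 .006 0;0 0 0 0;0 0 0 0'; python3 drive.py '0 0 0 0;0 0 0 0;0 0 0 0;0 0 0 0;0 0 0 0;0 0 0 0;0 0 0 0;0 0 0 0' 0.0;  python3 drive.py '0 0 -.01 0;0 0 -.02 0;0 0 -.035 0;0 0 -.035 0;0 0 -.035 0;0 0 -.03 0;0 0 -.01 0;0 0 0 0'; python3 -c "
from h import *
delta(.4825,.297,.2)"
```

```text
clock: 17.98
ee_pos: [0.5985, -0.0571, 0.0273]
orientation: [0.001, 0.742, 0.67, 0.001]
force: [-0.1, 0.3, -0.3]
finger_gap: 1.001
finger_force: 0.0
clock: 18.65
ee_pos: [0.5982, -0.0573, 0.0276]
orientation: [0.001, 0.742, 0.67, 0.0]
force: [-2.6, -0.2, 9.7]
finger_gap: 0.591
finger_force: 59.7
clock: 19.32
ee_pos: [0.5991, -0.0572, 0.2043]
orientation: [0.002, 0.742, 0.67, 0.002]
force: [-0.2, 0.1, -1.6]
finger_gap: 0.592
finger_force: 61.1
clock 19.32 tool d [ 0.3405 -0.1519  0.0034] yaw 1.469 turn -0.006 tilt 0.000 rows 8.942068606188142 q7 -0.33
```

```bash
python3 -c "
from h import *
a=env.read_camera('scene')[130:330,220:400];b=env.read_camera('side')[120:320,240:420]
cv2.imwrite('pics/p5.png',cv2.resize(np.hstack([a,b]),None,fx=2.2,fy=2.2))"
```

```text
(no output)
```

View pics/p5.png

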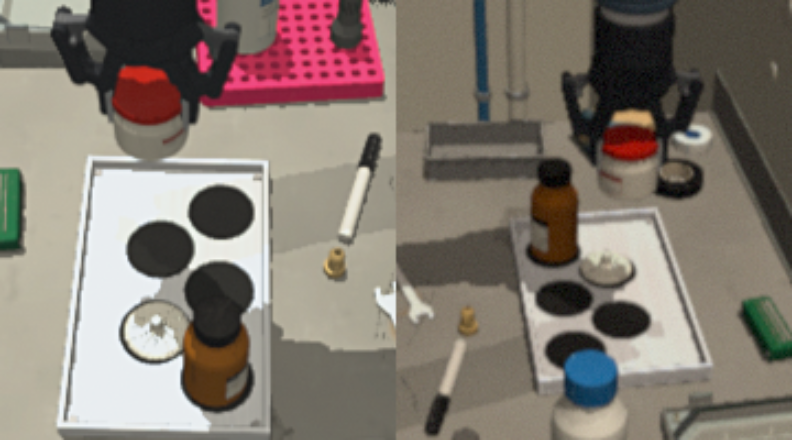

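```bash
python3 drive.py '.015 -.007 0 0;.03 -.013 0 0;.035 -.0157 0 0;.035 -.0157 0 0;.035 -.0157 0 0;.035 -.0157 0 0;.035 -.0157 0 0;.035 -.0157 0 0' >/dev/null; python3 drive.py '.035 -.0157 0 0;.03 -.0133 0 0;.0155 -.007 0 0;.005 -.0019 0 0;0 0 0 0;0 0 0 0;0 0 0 0'
python3 - <<'E'
from h import *
import pickle
delta(.4825,.297,.0226)
p=env.camera_params('wrist');pickle.dump(p,open('w4.pkl','wb'));cv2.imwrite('pics/w4.png',env.read_camera('wrist'))
E
```

```text
clock: 20.67
ee_pos: [0.4811, 0.2944, 0.1998]
orientation: [0.0, 0.743, 0.669, -0.001]
force: [1.0, -0.1, -1.3]
finger_gap: 0.589
finger_force: 61.0
clock 20.67 tool d [0.0031 0.0013 0.1772] yaw 1.466 turn -0.009 tilt 0.000 rows 4.249640927154396 q7 -1.02
```

View pics/w4.png

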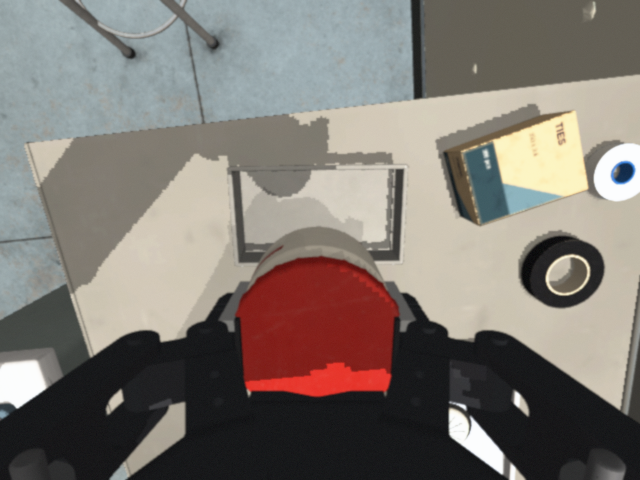

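Run:
```python
from h import *
import pickle
p=pickle.load(open('w4.pkl','rb'));w=ray('wrist',[[230,166],[408,165],[402,262],[236,263]],.036,p);print(w,w.mean(0),np.hypot(*(w-np.roll(w,-1,0)).T))
```

```text
[[0.41077715 0.35038642]
 [0.56310906 0.33535528]
 [0.55442443 0.24779298]
 [0.40147178 0.26271101]] [0.4824456  0.29906142] [0.1530717  0.08799193 0.15367844 0.08816784]
```

```bash
python3 drive.py '.004 .001 .02 0;0 0 .035 0;0 0 .035 0;0 0 .03 0;0 0 .015 0;0 0 0 0;0 0 0 0;0 0 0 0'; python3 -c "
from h import *
delta(.4825,.298,.0216)"
```

```text
clock: 21.38
ee_pos: [0.483, 0.3008, 0.0671]
orientation: [0.0, 0.742, 0.67, 0.001]
force: [-0.8, 0.0, -0.8]
finger_gap: 0.587
finger_force: 61.0
clock 21.38 tool d [-0.0029 -0.0003  0.0455] yaw 1.468 turn -0.007 tilt 0.000 rows 1.0926026383469591 q7 -1.14
```

```bash
python3 drive.py '-.003 0 .015 0;0 0 .015 0;0 0 .007 0;0 0 .004 0;0 0 0 0;0 0 0 0;0 0 0 0';python3 drive.py '0 0 .001 0;0 0 .001 0;0 0 0 0'; python3 drive.py '0 0 .001 0;0 0 .001 0;0 0 0 0'
```

```text
clock: 21.97
ee_pos: [0.4821, 0.2984, 0.0257]
orientation: [0.0, 0.742, 0.67, 0.001]
force: [-0.2, 1.3, -2.0]
finger_gap: 0.594
finger_force: 61.0
clock: 22.22
ee_pos: [0.4815, 0.2978, 0.0229]
orientation: [0.0, 0.742, 0.67, 0.0]
force: [-0.7, -0.2, -1.0]
finger_gap: 0.592
finger_force: 61.0
clock: 22.47
ee_pos: [0.4815, 0.2979, 0.0213]
orientation: [0.0, 0.742, 0.67, 0.0]
force: [-1.7, -1.4, 5.7]
finger_gap: 0.59
finger_force: 61.6
```

```bash
python3 drive.py '0 0 0 0;0 0 0 0;0 0 0 0;0 0 0 0;0 0 0 0' 1.0; python3 drive.py '0 0 -.015 0;0 0 -.035 0;0 0 -.041 0;0 0 -.041 0;0 0 -.041 0;0 0 -.041 0;0 0 -.02 0;0 0 0 0'>/dev/null; python3 drive.py '0 0 0 0;0 0 0 0'
python3 - <<'E'
from h import *
delta(.515,-.328,.25)
im=env.read_camera('scene');cv2.imwrite('pics/s6.png',im)
c=blobs(im,(0,150,100),(8,255,255),box=(300,370,410,470))
if c: m=cv2.boundingRect(c[0]);print(m,rect(c[0],.06,'scene'))
E
```

```text
clock: 22.88
ee_pos: [0.4814, 0.2978, 0.0207]
orientation: [-0.0, 0.742, 0.67, -0.0]
force: [0.3, 0.0, 0.3]
finger_gap: 0.999
finger_force: 0.0
clock: 23.72
ee_pos: [0.481, 0.2972, 0.2538]
orientation: [0.0, 0.742, 0.67, -0.001]
force: [-0.5, 0.3, -0.4]
finger_gap: 0.999
finger_force: 0.0
clock 23.72 tool d [-0.6185  0.0973  0.0044] yaw 1.469 turn -0.006 tilt 0.000 rows 15.014474437762804 q7 -0.98
(337, 396, 36, 40) [479.8 300.   60.1  56.8  89.6]
```

Pot stands in the tray at (0.480, 0.300). On to the wash bottle.

```bash
python3 drive.py '-.03 .0047 0 0;-.0395 .0062 0 0;-.0395 .0062 0 0;-.0395 .0062 0 0;-.0395 .0062 0 0;-.0395 .0062 0 0;-.0395 .0062 0 0;-.0395 .0062 0 0'>/dev/null; python3 drive.py '-.0395 .0062 0 0;-.0395 .0062 0 0;-.0395 .0062 0 0;-.0395 .0062 0 0;-.0395 .0062 0 0;-.0395 .0062 0 0;-.0395 .0062 0 0;-.035 .0055 0 0';python3 drive.py '0 0 0 0;0 0 0 0;0 0 0 0'>/dev/null
python3 - <<'E'
from h import *
delta(.515,-.328,.1504)
p=env.camera_params('wrist');im=env.read_camera('wrist');cv2.imwrite('pics/w5.png',im)
c=blobs(im,(95,150,40),(115,255,255),box=(240,120,400,390))[0];print(cv2.boundingRect(c),rect(c,.189,'wrist',p),proj('wrist',[[.515,-.328,.189],[.41,-.324,.121]],p))
E
```

```text
clock: 25.1
ee_pos: [0.514, -0.3294, 0.2528]
orientation: [-0.001, 0.742, 0.67, -0.001]
force: [0.4, 0.1, 0.4]
finger_gap: 1.003
finger_force: 0.0
clock 25.35 tool d [-0.0026  0.0005  0.1028] yaw 1.470 turn -0.005 tilt 0.000 rows 2.4666708851506285 q7 0.22
(287, 217, 68, 73) [ 516.3 -324.6   46.8   41.9   84.3] [[318.96585274 259.33372187]
 [190.32189811 240.59896328]]
```

View pics/w5.png

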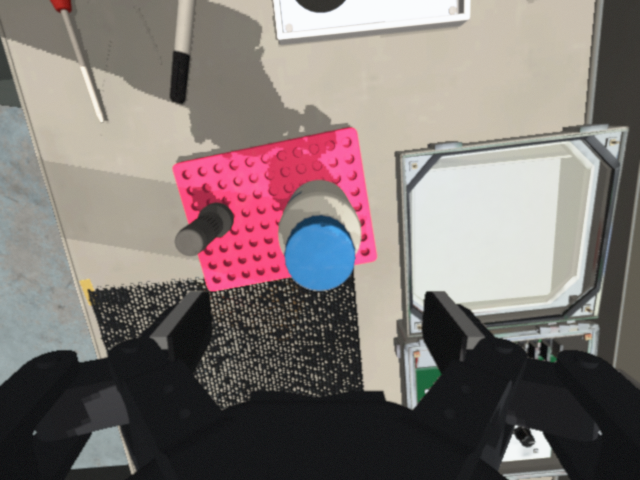

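```bash
python3 drive.py '-.001 0 .03 0;0 0 .03 0;0 0 .025 0;0 0 .012 0;0 0 .004 0;0 0 0 0;0 0 0 0;0 0 0 0'; python3 drive.py '0 0 0 0;0 0 0 0;0 0 0 0;0 0 0 0;0 0 0 0;0 0 0 0;0 0 0 0;0 0 0 0' 0.0;  python3 drive.py '0 0 -.01 0;0 0 -.02 0;0 0 -.03 0;0 0 -.03 0;0 0 -.03 0;0 0 -.01 0;0 0 0 0;0 0 0 0'; python3 -c "
from h import *
delta(.5415,-.0118,.28)"
```

```text
clock: 26.07
ee_pos: [0.5165, -0.3281, 0.1555]
orientation: [0.001, 0.742, 0.67, 0.0]
force: [0.9, -0.1, 0.3]
finger_gap: 1.003
finger_force: 0.0
clock: 26.73
ee_pos: [0.5157, -0.3281, 0.1544]
orientation: [0.001, 0.742, 0.67, 0.0]
force: [0.1, -0.6, 4.5]
finger_gap: 0.398
finger_force: 57.5
clock: 27.4
ee_pos: [0.5145, -0.3276, 0.2826]
orientation: [-0.001, 0.742, 0.67, -0.0]
force: [-1.3, -0.6, -3.5]
finger_gap: 0.396
finger_force: 58.0
clock 27.40 tool d [ 0.3169 -0.0051  0.0028] yaw 1.469 turn -0.006 tilt 0.000 rows 7.600664106849379 q7 0.23
```

```bash
python3 drive.py '.01 0 0 0;.025 -.0005 0 0;.036 -.0005 0 0;.036 -.0005 0 0;.036 -.0005 0 0;.036 -.0005 0 0;.036 -.0005 0 0;.036 -.0005 0 0'>/dev/null; python3 drive.py '.03 -.0005 0 0;.02 -.001 0 0;.01 0 0 0;.006 0 0 0;0 0 0 0;0 0 0 0;0 0 0 0'; python3 -c "
from h import *
delta(.5415,-.0118,.1374)"
```

```text
clock: 28.65
ee_pos: [0.5422, -0.014, 0.2833]
orientation: [0.0, 0.743, 0.669, -0.001]
force: [-0.9, -0.7, -2.7]
finger_gap: 0.392
finger_force: 58.0
clock 28.65 tool d [ 0.0023 -0.0008  0.1459] yaw 1.467 turn -0.008 tilt 0.000 rows 3.4993821426018674 q7 -0.34
```

```bash
python3 drive.py '.001 -.001 .02 0;0 0 .035 0;0 0 .035 0;0 0 .03 0;0 0 .013 0;0 0 .004 0;0 0 0 0;0 0 0 0'; python3 drive.py '0 0 0 0;0 0 0 0';python3 -c "
from h import *
delta(.5415,-.0118,.1374)"
```

```text
clock: 29.32
ee_pos: [0.5424, -0.0115, 0.1477]
orientation: [0.001, 0.742, 0.67, 0.001]
force: [-0.1, 0.8, -3.2]
finger_gap: 0.396
finger_force: 58.1
clock: 29.48
ee_pos: [0.5426, -0.0111, 0.1482]
orientation: [0.001, 0.742, 0.67, 0.001]
force: [1.2, 0.3, -2.1]
finger_gap: 0.398
finger_force: 58.1
clock 29.48 tool d [-0.0008 -0.001   0.0108] yaw 1.469 turn -0.006 tilt 0.000 rows 0.2604789580100269 q7 -0.44
```

```bash
python3 drive.py '0 -.001 .005 0;0 0 .003 0;0 0 .001 0;0 0 0 0;0 0 0 0'; python3 drive.py '0 0 .001 0;0 0 0 0;0 0 0 0'; python3 drive.py '0 0 .001 0;0 0 0 0;0 0 0 0'; python3 drive.py '0 0 .001 0;0 0 0 0;0 0 0 0'
```

```text
clock: 29.9
ee_pos: [0.5405, -0.0107, 0.1377]
orientation: [-0.0, 0.742, 0.67, -0.0]
force: [0.4, -0.2, -2.4]
finger_gap: 0.389
finger_force: 58.2
clock: 30.15
ee_pos: [0.5409, -0.0107, 0.1373]
orientation: [0.0, 0.742, 0.67, 0.0]
force: [-0.7, -1.0, 3.4]
finger_gap: 0.399
finger_force: 58.8
clock: 30.4
ee_pos: [0.5411, -0.0107, 0.1372]
orientation: [0.001, 0.742, 0.67, 0.0]
force: [-3.9, -0.7, 13.4]
finger_gap: 0.394
finger_force: 60.1
clock: 30.65
ee_pos: [0.5412, -0.0106, 0.1372]
orientation: [0.001, 0.742, 0.67, 0.0]
force: [-7.2, -1.8, 22.9]
finger_gap: 0.393
finger_force: 61.2
```

Seated; relax, release, and go to the torch.

```bash
python3 drive.py '0 0 -.002 0;0 0 0 0'>/dev/null; python3 drive.py '0 0 0 0;0 0 0 0;0 0 0 0;0 0 0 0;0 0 0 0' 1.0; python3 drive.py '0 0 -.015 0;0 0 -.03 0;0 0 -.04 0;0 0 -.02 0;0 0 0 0;0 0 0 0'; python3 -c "
from h import *
delta(.4098,-.324,.23)"
```

```text
clock: 31.23
ee_pos: [0.5405, -0.0107, 0.1366]
orientation: [-0.0, 0.742, 0.67, -0.0]
force: [1.3, 0.4, -0.3]
finger_gap: 0.996
finger_force: 0.0
clock: 31.73
ee_pos: [0.5412, -0.0108, 0.2428]
orientation: [0.001, 0.742, 0.67, 0.001]
force: [-1.2, 0.0, 0.3]
finger_gap: 1.0
finger_force: 0.0
clock 31.73 tool d [-0.3249 -0.099   0.0126] yaw 1.469 turn -0.006 tilt 0.000 rows 8.151165159925783 q7 -0.37
```

```bash
python3 drive.py '-.02 -.006 0 0;-.0375 -.0115 0 0;-.0375 -.0115 0 0;-.0375 -.0115 0 0;-.0375 -.0115 0 0;-.0375 -.0115 0 0;-.0375 -.0115 0 0;-.0375 -.0115 0 0'>/dev/null; python3 drive.py '-.0375 -.0115 0 0;-.005 -.001 0 0;0 0 .03 0;0 0 .03 0;0 0 0 0;0 0 0 0;0 0 0 0;0 0 0 0'
python3 - <<'E'
from h import *
delta(.4098,-.324,.087)
p=env.camera_params('wrist');im=env.read_camera('wrist')
q=proj('wrist',[[.41,-.324,.121]],p)[0];print(q);cv2.imwrite('pics/w6.png',cv2.resize(im[110:400,190:450],None,fx=2,fy=2))
E
```

```text
clock: 33.07
ee_pos: [0.4101, -0.3243, 0.1832]
orientation: [0.001, 0.742, 0.671, 0.0]
force: [-0.3, -0.7, 0.1]
finger_gap: 0.999
finger_force: 0.0
clock 33.07 tool d [ 0.0004 -0.0005  0.0962] yaw 1.470 turn -0.005 tilt 0.000 rows 2.3058120781796747 q7 0.30
[317.80421332 255.95315672]
```

View pics/w6.png

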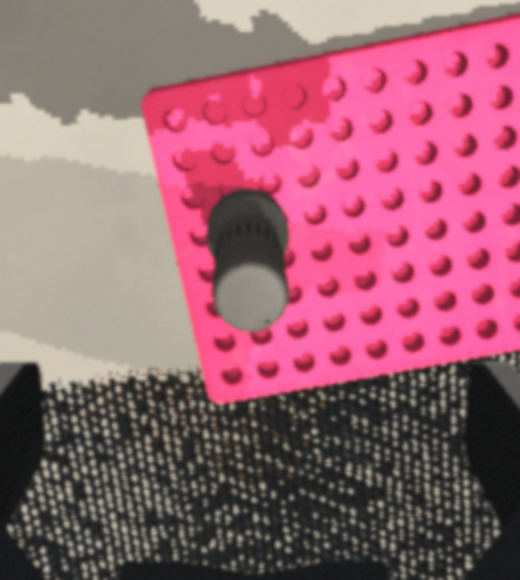

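```bash
python3 drive.py '0 -.001 .025 0;0 0 .03 0;0 0 .025 0;0 0 .012 0;0 0 .004 0;0 0 0 0;0 0 0 0;0 0 0 0'; python3 drive.py '0 0 0 0;0 0 0 0;0 0 0 0;0 0 0 0;0 0 0 0;0 0 0 0;0 0 0 0;0 0 0 0' 0.0;  python3 drive.py '0 0 -.01 0;0 0 -.02 0;0 0 -.03 0;0 0 -.03 0;0 0 -.02 0;0 0 0 0;0 0 0 0'; python3 -c "
from h import *
delta(.5427,-.102,.2)"
```

```text
clock: 33.78
ee_pos: [0.4092, -0.3247, 0.0873]
orientation: [0.001, 0.742, 0.67, 0.0]
force: [0.4, 1.2, -0.5]
finger_gap: 0.999
finger_force: 0.0
clock: 34.45
ee_pos: [0.4084, -0.3241, 0.0863]
orientation: [0.0, 0.742, 0.67, -0.0]
force: [-0.2, 1.2, 5.2]
finger_gap: 0.289
finger_force: 58.7
clock: 35.03
ee_pos: [0.4084, -0.3243, 0.1969]
orientation: [0.001, 0.742, 0.67, 0.0]
force: [-0.7, 0.9, -1.8]
finger_gap: 0.288
finger_force: 59.3
clock 35.03 tool d [ 0.2348  0.111  -0.0032] yaw 1.469 turn -0.006 tilt 0.000 rows 6.22889324774343 q7 0.31
```

```bash
python3 drive.py '.015 .007 0 0;.03 .014 0 0;.034 .0162 0 0;.034 .0162 0 0;.034 .0162 0 0;.034 .0162 0 0;.028 .013 0 0;.017 .008 0 0'>/dev/null; python3 drive.py '.0088 .0042 0 0;0 0 0 0;0 0 0 0;0 0 0 0'; python3 -c "
from h import *
delta(.5427,-.102,.0693)"
```

```text
clock: 36.03
ee_pos: [0.541, -0.1038, 0.1951]
orientation: [-0.0, 0.743, 0.669, -0.001]
force: [-0.1, 0.1, -1.9]
finger_gap: 0.288
finger_force: 59.3
clock 36.03 tool d [0.0021 0.0017 0.1258] yaw 1.467 turn -0.008 tilt 0.000 rows 3.0164419999856737 q7 -0.21
```

```bash
python3 drive.py '.001 .001 .02 0;0 0 .03 0;0 0 .03 0;0 0 .025 0;0 0 .01 0;0 0 .003 0;0 0 0 0;0 0 0 0'; python3 drive.py '0 0 0 0;0 0 0 0';python3 -c "
from h import *
delta(.5427,-.102,.0693)"
```

```text
clock: 36.7
ee_pos: [0.5444, -0.1014, 0.0791]
orientation: [0.001, 0.742, 0.67, 0.001]
force: [-0.6, 0.5, -1.4]
finger_gap: 0.291
finger_force: 59.2
clock: 36.87
ee_pos: [0.5444, -0.101, 0.0792]
orientation: [0.001, 0.742, 0.67, 0.001]
force: [-0.0, -1.0, -1.8]
finger_gap: 0.29
finger_force: 59.2
clock 36.87 tool d [-0.0011 -0.0016  0.0099] yaw 1.469 turn -0.006 tilt 0.000 rows 0.24141559480425814 q7 -0.30
```

```bash
python3 drive.py '-.001 -.001 .005 0;0 0 .003 0;0 0 .001 0;0 0 0 0;0 0 0 0'; python3 drive.py '0 0 .001 0;0 0 0 0;0 0 0 0'; python3 drive.py '0 0 .001 0;0 0 0 0;0 0 0 0'
```

```text
clock: 37.28
ee_pos: [0.5425, -0.1019, 0.0693]
orientation: [0.0, 0.742, 0.67, -0.0]
force: [-2.1, -0.8, 6.1]
finger_gap: 0.284
finger_force: 60.5
clock: 37.53
ee_pos: [0.5427, -0.1019, 0.0692]
orientation: [0.001, 0.742, 0.67, -0.0]
force: [-4.3, 0.7, 14.6]
finger_gap: 0.288
finger_force: 62.2
clock: 37.78
ee_pos: [0.5429, -0.1019, 0.0691]
orientation: [0.001, 0.742, 0.67, -0.0]
force: [-7.8, -0.6, 25.0]
finger_gap: 0.292
finger_force: 63.8
```

```bash
python3 drive.py '0 0 -.002 0;0 0 0 0'>/dev/null; python3 drive.py '0 0 0 0;0 0 0 0;0 0 0 0;0 0 0 0;0 0 0 0' 1.0; python3 drive.py '0 0 -.015 0;0 0 -.03 0;0 0 -.04 0;0 0 -.04 0;0 0 -.04 0;0 0 -.04 0;0 0 -.04 0;0 0 -.02 0'; python3 drive.py '-.03 0 0 0;-.03 0 0 0;-.03 0 0 0;0 0 0 0;0 0 0 0;0 0 0 0;0 0 0 0'
python3 - <<'E'
from h import *
im=env.read_camera('wrist');p=env.camera_params('wrist');print(proj('wrist',[[.542,-.0115,.172],[.542,-.102,.104]],p))
b=blobs(im,(95,150,60),(115,255,255))
for c in b[:2]: print(cv2.boundingRect(c),rect(c,.172,'wrist',p))
x=np.hstack([im[:,150:550],env.read_camera('scene')[120:480,200:440].repeat(1,0) if 0 else cv2.resize(env.read_camera('scene')[120:470,220:420],(275,480))]);cv2.imwrite('pics/f.png',x)
E
```

```text
clock: 38.37
ee_pos: [0.5422, -0.1016, 0.0686]
orientation: [-0.0, 0.742, 0.67, -0.0]
force: [-1.3, -0.1, -0.1]
finger_gap: 0.973
finger_force: 0.0
clock: 39.03
ee_pos: [0.544, -0.1015, 0.339]
orientation: [0.003, 0.742, 0.67, 0.002]
force: [0.7, -0.2, 0.8]
finger_gap: 1.004
finger_force: 0.0
clock: 39.62
ee_pos: [0.5335, -0.1895, 0.3337]
orientation: [-0.0, 0.741, 0.671, 0.0]
force: [-0.3, 0.5, 0.7]
finger_gap: 1.002
finger_force: 0.0
[[306.02434304  -7.1158241 ]
 [317.52854619 122.81731252]]
(279, 0, 55, 33) [540.4 -27.1  21.8  41.3  84.3]
```

View pics/f.png

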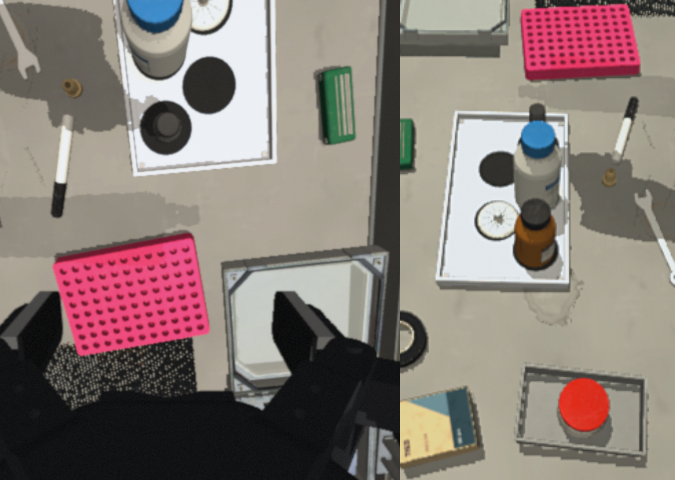

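```bash
python3 -c "
from station import env
print(env.sign_off())"
```

```text
the job is handed in; nothing more can be done
None
```

The job is handed in: the final pictures show the grease pot upright in the parts tray and the wash bottle and torch upright back on their seats. The vent filter and reagent bottle were never touched. It took about 40 s of the 128 s allowed; the sign-off gave no verdict.

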